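# Pry the spring clip off the turntable spindle with a hooked pick

### The job

The turntable's disc has to come off for cleaning: take the hooked pick from its rest, lower its hook gently into the loop of the spring clip, and with it pry the clip out of the spindle's groove. Leave the clip lying flat on the disc, clear of the spindle, touching it only with the pick, and lay the pick back in its rest. Do not press hard on the turntable or wrench the clip, and leave everything else where it is.

Things in the scene. Friction and masses are not known exactly. Their poses are not given: they have to be found in the camera images.
- spindle (a point): Spindle axis at the level of the disc's top. The turntable is fixed: a plain dark steel disc, 170 mm in diameter, flat top 60 mm above the table, on a narrower grey foot. The steel spindle rises from its middle: a groove 16 mm in diameter and 7 mm high directly on the disc, over it a round head 22 mm in diameter and 8 mm high (top 15 mm above the disc).
- turntable: The turntable; origin at the centre of its underside, z up. How the clip comes off: pulled along its own -x, level with the disc, its jaws spread round the groove, pass it after about 10 mm with a soft snap and let go; this takes 6 to 12 N. The head keeps it from being lifted out. Pulled 30 to 60 mm it lies clear on the disc. Press on the disc with under 10 N, pull with under 20 N.
- clip: Spring clip of round 4 mm steel wire, flat on the disc, 28 x 40 mm; origin on the spindle axis while seated, at the wire's underside. Two sprung jaws embrace the groove. On its -x side is an open loop: 14 mm wide inside, end bar at x = -22 to -26 mm, so a hook set at x = -17 mm clears bar and head by about 3 mm.
- pick_grip (a point): Centre of the hooked pick's handle, where to grasp it: a straight dark wooden bar 130 mm long (along x), 16 mm wide (y), 18 mm high (z), with a brass ferrule; about 0.14 kg with its hook. It lies level in the rest, 84 mm above the table, hook end towards +x of the rest.
- rest_seat (a point): Where the handle's centre lies when the pick is in its rest, 84 mm above the table; x along the rest, hook end at +x. Two posts 50 mm either side of the middle (8 mm thick, 34 mm wide) carry the handle at 75 mm height between steel prongs 21 mm apart that flare to 31 mm and reach up to 95 mm. The 92 mm between the posts is free for the fingers.
- rest: The fixed wooden pick rest; origin at the centre of its underside. Base 140 x 60 x 8 mm; the hook hangs clear in front of it.
- pick: The pick; origin at the handle centre, x to the hook, z up. In a dark 18 mm clamp cube at the front a straight 4 mm steel pin points down (-z), its axis 92 mm ahead of the handle centre. The pin was clamped at an unknown height: its tip is 48 to 66 mm below the handle centre. This is not measured; find it by touching down lightly. It holds up to 60 N, and sticks out up to 30 mm above.
- ink_jar: Bystander: round jar with a black lid, 48 mm in diameter, 50 mm high.
- tape_roll: Bystander: wide roll of tape lying flat, 100 mm in diameter, 24 mm high.
- pin_tin: Bystander: low round tin, 64 mm in diameter, 27 mm high.
- baren: Bystander: round wooden rubbing pad with a bar handle, 95 mm in diameter, 27 mm high.
Things that resemble listed ones, but are neither listed nor needed, are in the scene too. There is more than one size of the rest; the one meant has the size given above.

How it is judged (in metres and radians):
On the way, in this order (a step that is already met when the one before it is completed fails the run):
1. the pick is taken out of its rest while the clip is still seated in the groove (distance between pick_grip and rest_seat above 0.05 m and horizontal distance between clip and spindle below 0.006 m), for 0.2 s.
2. the pick's hook bears on the clip while the clip is still in the groove (contact force between pick and clip above 1.5 N and horizontal distance between clip and spindle below 0.01 m), for 0.05 s.
3. the clip is pried out of the groove and clear of the spindle, the pick still out of its rest (horizontal distance between clip and spindle above 0.03 m and distance between pick_grip and rest_seat above 0.05 m), for 0.2 s.
At the end, for the whole second after the job is handed in: The clip lies flat and still on the disc, its origin 28 to 85 mm from the spindle axis and within 4 mm of the disc's top; the pick lies still and level in its rest, its handle centre within 25 mm along and 4 mm in height of the seat, lined up within 0.12 rad (horizontal distance between clip and spindle between 0.028 and 0.085 m and z of clip in the frame of spindle between -0.004 and 0.004 m and angle between each of clip, pick's own z axis and vertical below 0.12 rad and linear speed of each of clip, pick below 0.01 m/s and horizontal distance between pick_grip and rest_seat below 0.025 m and z of pick_grip in the frame of rest_seat between -0.004 and 0.004 m and angle between the x axis of pick and the x axis of rest, either way round below 0.12 rad); the robot touches nothing.
It fails at once if the clip is touched by the gripper or arm instead of the pick (contact force between any of the fingers, the arm and clip above 0.3 N).
It fails at once if the pick presses on the turntable with more than 10 N, or on the clip with more than 20 N (contact force between pick and turntable above 10 N or contact force between pick and clip above 20 N).
It fails at once if the robot itself presses on the turntable with more than 5 N (contact force between any of the arm, the fingers and turntable above 5 N).
It fails at once if the clip falls off the disc (z of clip in the frame of spindle below -0.02 m).
It fails at once if a bystander is moved more than 20 mm (distance of any of ink_jar, tape_roll, pin_tin, baren from where it was at the start of the episode above 0.02 m).
It also fails if it takes over 54 s, if anything falls off the work surface, if the arm or the gripper's body presses on something with over 40 N, if the wrist force passes 120 N, or if a joint passes its speed limit or range.

### The arm

A 6-joint arm with a two-finger parallel gripper is mounted at the origin on a cart in front of the work surface, level with it; the furniture and walls round the work are solid. World frame = base frame: x ahead of the robot, y to its left, z up, the work surface at z = 0. Lengths are in mm, angles in rad, forces in N, time in s.
With the tool pointing down it reaches from about 250 to 800 mm from the base axis. Payload 3.9 kg.
Tool frame: the origin (TCP) lies on the centre line of the jaws, within the pads' length; the fingertips stand 19 mm ahead of it and the grasp point (between the pads) is the TCP; z points along the fingers, y is the line along which they close (so a half turn about z gives the same grasp; the last joint's range is limited). The gripper opens to 85 mm and grips with 20 to 120 N. Pads are 22 mm wide; open, the fingers measure 114 mm over their backs; the gripper's body (76 mm by 85 mm) begins 54 mm behind the grasp point. The pads swing forward as they close: fully open they stand 13 mm farther back than shut.
Start: joints at [-1.308, 0.26, -0.138, 1.173, 0, 1.571], TCP at [136.383, -506.966, 250.304] pointing down, gripper open.
Joint ranges: [-2.78, 2.78], [-0.83, 1.72], [-1.28, 1.37], [-1.9, 2.12], [-1.57, 1.48], [-3.14, 3.14]. Speed limits (rad/s): [2.57, 2.57, 3.14, 3.14, 3.14, 3.14].

### API

Orientations are given as a unit quaternion [w, x, y, z].
In Python, from bench import observe, get_image, finish_job gives the robot as it stands.
- The arm moves only by the tool carry_out, never from a script. Its argument "commands" is one flat list of numbers, 5 for each row, row after row: the shift along the world's x, y, z in mm, then the turn about the world's z in degrees, then the closure, from 0 (fully open) to 1 (shut). In form: [x, y, z, spin, claw, x, y, z, spin, claw, ...]. A call has exactly 5 rows; each row is the pose to reach, as a shift and turn from the pose commanded when the call began; what a row does not reach only later rows make up. A row lasts 1/8 s, in which the tool goes at most 62.5 mm and 10.7 degrees, less where a joint would pass 70% of its speed; a pose out of reach is approached as far as the arm can. A call with a gripper value outside its range is refused whole. The fingers move at their own pace and stop on an object; "grip_force" is the grip in N (left out, the last holds). Time passes only in rows, so rows that repeat a pose let the fingers close, or fill a call up. It gives the time, the measured TCP pose, the force, the opening and the grip force at its end, in the units of the state.
- observe(): the state, without advancing time (a new reading comes with each control period).
- get_image(name): name is "scene" or "top"; returns a dict with "frame" (480x640x3 uint8, red, green, blue), "fx", "fy", "cx", "cy" (pixels), "k1" (the pictures are not rectified: a ray, as slopes to the right and down, at radius r is drawn at 1 + k1 r^2 times it, then the intrinsics apply), "extrinsics" (4x4, takes a point from camera to world coordinates). Camera axes: x right, y down, z forward; pixel columns grow to the right and rows downward; lengths in mm; the calibration is good to about 2 mm. A picture is of the moment at which its call begins. There is no depth.
- finish_job(): hands the job in; it is judged then, once.
The state is a dict: "time": time; "joint_pos": joint angles; "joint_velocities": joint speeds; "joint_efforts": joint torques, N m; "ee_pos": TCP position; "tcp_rot": TCP orientation; "force": force on the tool from outside, world axes, zero at the start; "torque": the same for the moment, N m; "grip_width": finger opening in mm; "finger_force": force on a finger pad.
Only numpy, scipy, OpenCV 4.12 (cv2) and the standard library are available. Lean on these libraries where they do the work, as an engineer would, in place of code of your own. Each camera call takes 0.05 s, during which the arm holds its last target. There are 200 camera calls.

## Working session

There is one attempt and no reset: what is moved stays moved. The work goes in short steps, Python scripts to look and compute and a tool call to move; the robot and the scene stay as the last step left them, time stands still between calls to the robot, and variables do not carry over. Pictures are saved under pics/ and viewed, at most 12 in all, crops included, and the job is handed in when it is done.

Besides the shell and the picture viewer there is one more tool, called after "Request:" as a command line: name --argument value ..., lists and objects as JSON in quotes. carry_out: Moves the arm, as the interface text tells. Its arguments: {"type":"object","properties":{"commands":{"type":"array"},"grip_force":{"type":"number"}},"required":["commands"]}

```bash
mkdir -p pics; cat > h.py <<'E'
import numpy as np, cv2, json
from bench import observe, get_image, finish_job
def grab(n,f):
    d=get_image(n); cv2.imwrite('pics/'+f,cv2.cvtColor(d['frame'],cv2.COLOR_RGB2BGR))
    np.savez('cal_'+n+'.npz',**{k:np.array(v) for k,v in d.items()}); return d
def load(n): return np.load('cal_'+n+'.npz')
def KD(d): return np.array([[d['fx'],0,d['cx']],[0,d['fy'],d['cy']],[0,0,1]],float),np.array([d['k1'],0,0,0,0],float)
def at(n,pts,z):
    d=load(n);K,D=KD(d);T=d['extrinsics']
    p=cv2.undistortPointsIter(np.array(pts,float).reshape(-1,1,2),K,D,None,None,(3,50,1e-9))[:,0]
    r=np.c_[p,np.ones(len(p))]@T[:3,:3].T; c=T[:3,3]
    return c+r*((z-c[2])/r[:,2])[:,None]
def proj(n,P):
    d=load(n);K,D=KD(d);T=np.linalg.inv(d['extrinsics'])
    return cv2.projectPoints(np.array(P,float).reshape(-1,1,3),cv2.Rodrigues(T[:3,:3])[0],T[:3,3],K,D)[0][:,0]
E
python3 -c "
from h import *
for n in('scene','top'):
    d=grab(n,n+'0.png');print(n,d['fx'],d['k1'],np.round(d['extrinsics'],2).tolist())
print(observe())"
```

```text
scene 441.9062365412067 -0.055631883510811594 [[0.71, -0.55, 0.44, 192.3], [-0.7, -0.56, 0.45, -327.01], [-0.0, -0.62, -0.78, 760.14], [0.0, 0.0, 0.0, 1.0]]
top 516.9349731582257 -0.1295637097577157 [[0.01, -0.99, 0.1, 467.2], [-1.0, -0.01, 0.0, 57.62], [-0.0, -0.1, -0.99, 1219.94], [0.0, 0.0, 0.0, 1.0]]
{'time': 0.1, 'joint_pos': array([-1.30796349e+00,  2.60601762e-01, -1.39221146e-01,  1.17270448e+00,
        1.05593094e-05,  1.57079961e+00]), 'joint_velocities': array([-8.13555081e-05, -1.78222662e-03,  2.50903337e-03, -2.92680391e-04,
        4.06489635e-04, -8.95139452e-04]), 'joint_efforts': array([-2.54175364e-03, -4.06508482e+01,  2.54527956e+01,  1.00608106e-02,
        2.39512346e-06,  5.15112006e-06]), 'ee_pos': array([ 136.25868529, -506.41801957,  249.56395325]), 'tcp_rot': array([-8.58757921e-04,  9.91377127e-01,  1.31036799e-01, -1.08184950e-04]), 'force': array([-0.06060753, -0.58458144, -0.12690907]), 'torque': array([ 0.01380433, -0.00948246, -0.00596018]), 'finger_force': 0.0, 'grip_width': 85.75525989311163}
```

View pics/scene0.png

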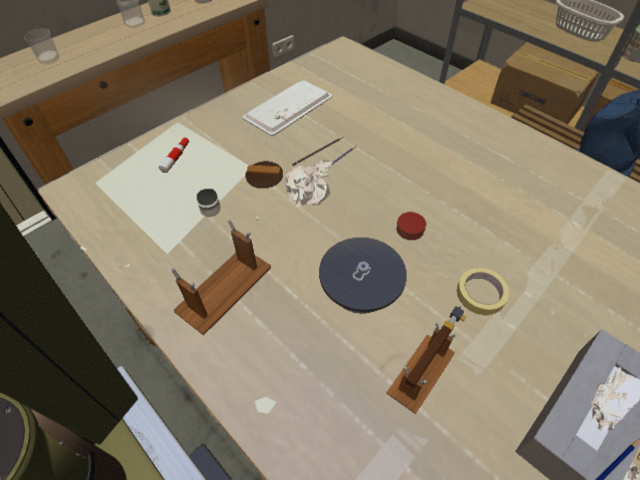

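View pics/top0.png

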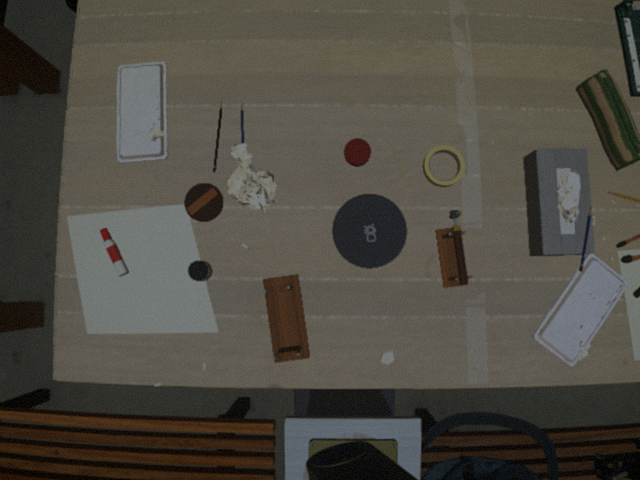

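Scene: the turntable is at (363,273) with the clip at (362,270). The pick lies in the small rest at (422,370), with its hook cube at (457,315). The larger empty rest at (222,290) is the decoy. In the top view the disc is at (370,231), the clip at (370,233), the pick at (453,248) and the decoy rest at (287,318). Next are close crops.

```bash
python3 -c "
from h import *
t=cv2.imread('pics/top0.png');s=cv2.imread('pics/scene0.png')
a=cv2.resize(t[200:300,330:480],None,fx=5.33,fy=5.33,interpolation=cv2.INTER_CUBIC)
a=cv2.convertScaleAbs(a,alpha=1.7,beta=10)
b=cv2.resize(s[230:410,310:520],None,fx=3.3,fy=3.3,interpolation=cv2.INTER_CUBIC)
cv2.imwrite('pics/ct.png',a);cv2.imwrite('pics/cs.png',cv2.convertScaleAbs(b,alpha=1.4))
print(a.shape,b.shape)
"
```

```text
(533, 800, 3) (594, 693, 3)
```

View pics/ct.png

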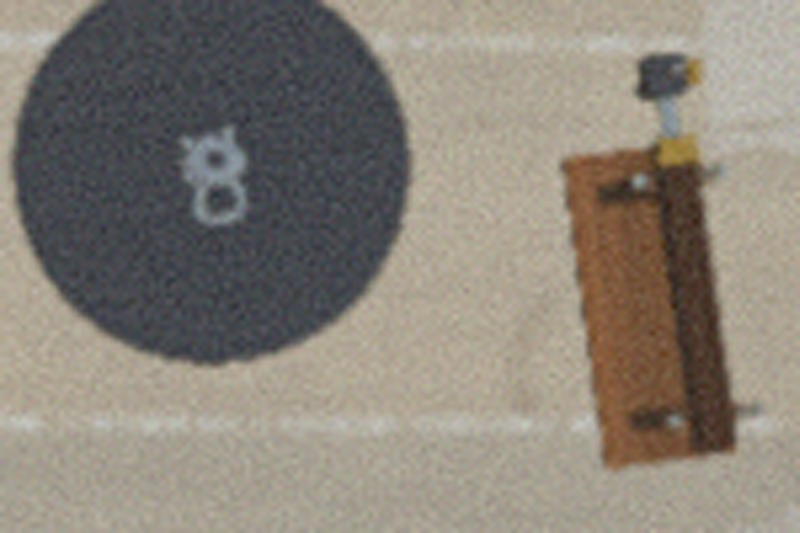

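View pics/cs.png

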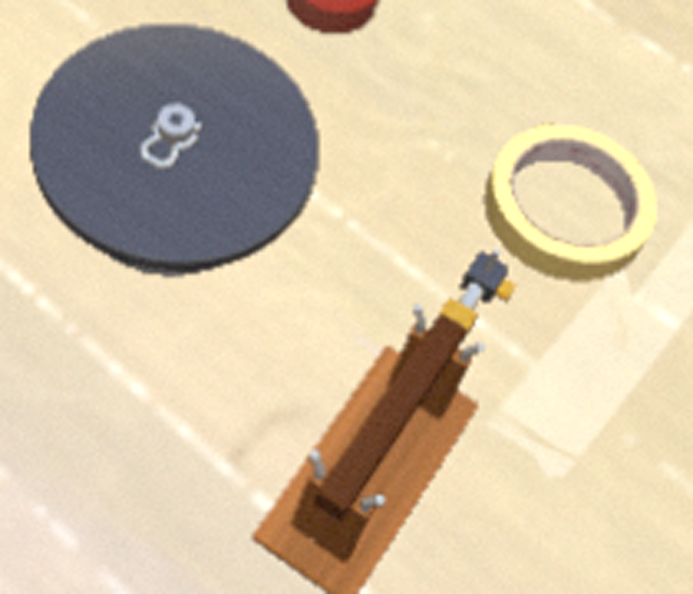

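```bash
cat > m.py <<'E'
from h import *
def T(*p): return [((u+.5)/5.3333-.5+330,(v+.5)/5.33-.5+200) for u,v in p]
def S(*p): return [((u+.5)/3.3-.5+310,(v+.5)/3.3-.5+230) for u,v in p]
r=lambda a:np.round(a,1).tolist()
# disc by pixels
for n,c in(('top',(370,231)),('scene',(363,273))):
    im=cv2.GaussianBlur(load(n)['frame'],(3,3),0).astype(int); m=((im[...,0]-im[...,2])<6)&(im.sum(2)<(200 if n=='top' else 300))
    m=m.astype(np.uint8); k,l,st,ce=cv2.connectedComponentsWithStats(m); i=l[c[1]+12,c[0]+15]
    cn=max(cv2.findContours((l==i).astype(np.uint8),0,1)[0],key=cv2.contourArea)
    P=at(n,cv2.convexHull(cn)[:,0],60)[:,:2]
    print(n,'disc',st[i],'minEnc',cv2.minEnclosingCircle(P.astype(np.float32)))
print('head top',r(at('top',T((214,160)),75)),r(at('scene',S((177,120)),75)))
print('loop in c',r(at('top',T((219,202)),62)),r(at('scene',S((160,150)),62)))
print('bar',r(at('top',T((220,221)),62)),r(at('scene',S((150,159)),62)))
for z in(93,):
  print('handle front',r(at('top',T((676,139)),z)),r(at('scene',S((462,306)),z)))
  print('handle rear',r(at('top',T((714,452)),z)),r(at('scene',S((338,497)),z)))
print('base top corners',r(at('top',T((563,158),(605,467),(735,450)),8)),r(at('scene',S((254,537),(390,347),(476,406)),8)))
print('cube',r(at('top',T((661,76)),93)),r(at('scene',S((489,268)),93)))
E
python3 m.py
```

```text
top disc [ 333  194   74   74 4215] minEnc ((584.769775390625, -34.41683578491211), 83.7918472290039)
scene disc [ 320  238   86   75 4761] minEnc ((581.0839233398438, -35.66990280151367), 86.40234375)
head top [[584.9, -34.3, 75.0]] [[584.8, -32.8, 75.0]]
loop in c [[568.4, -37.4, 62.0]] [[569.6, -34.6, 62.0]]
bar [[560.3, -37.8, 62.0]] [[561.0, -34.8, 62.0]]
handle front [[592.9, -225.0, 93.0]] [[592.3, -222.1, 93.0]]
handle rear [[463.6, -238.8, 93.0]] [[468.0, -240.4, 93.0]]
base top corners [[593.6, -195.2, 8.0], [456.8, -212.3, 8.0], [464.2, -270.6, 8.0]] [[455.1, -212.0, 8.0], [592.8, -195.2, 8.0], [597.9, -250.9, 8.0]]
cube [[619.2, -219.2, 93.0]] [[620.7, -219.0, 93.0]]
```

Candidates for the pick and rest: the small rest holding the pick, scene (422,370) / top (453,248), and the larger empty rest, scene (222,290) / top (287,318). The paint brushes at top (217,135) and (242,125) only resemble a pick. I choose the small rest: its base measures 138 × 59 mm against the stated 140 × 60, and its handle is 130 mm long. The crops confirm this.

- **Rest:** centre about (528,-232), yaw 7°.
- **Spindle:** about (584.8,-34).
- **Clip:** yaw about 6.5°, loop towards -x.
- **Hook target:** about (568,-36).

Request:
carry_out --commands '[50, 35, 0, -2, 0, 100, 70, 0, -4, 0, 150, 105, 0, -6, 0, 200, 140, 0, -8, 0, 245, 172, 0, -8, 0]' --grip_force 110

```text
time: 0.72
ee_pos: [382.7, -333.4, 250.0]
tcp_rot: [-0.0, 0.998, 0.062, -0.0]
force: [0.2, -0.6, 0.4]
grip_width: 85.2
finger_force: 0.0
```

Request:
carry_out --commands '[40, 28, -15, 0, 0, 80, 56, -30, 0, 0, 120, 84, -45, 0, 0, 147, 103, -60, 0, 0, 147, 103, -60, 0, 0]'

```text
time: 1.35
ee_pos: [529.0, -230.0, 188.2]
tcp_rot: [-0.001, 0.998, 0.063, -0.001]
force: [-0.7, 0.4, 0.7]
grip_width: 85.7
finger_force: 0.0
```

Request:
carry_out --commands '[0, -1, -50, 0, 0, 0, -1, -90, 0, 0, 0, -1, -103, 0, 0, 0, -1, -103, 0, 0, 0, -1, -103, 0, 0]'

```text
time: 1.98
ee_pos: [529.5, -233.8, 89.1]
tcp_rot: [0.001, 0.998, 0.061, 0.001]
force: [0.7, -0.7, -0.1]
grip_width: 85.7
finger_force: 0.0
```

```bash
python3 -c "
from h import *
o=observe();print(o['ee_pos'],o['tcp_rot'],o['force'])
grab('scene','s1.png');grab('top','t1.png')
s=cv2.imread('pics/s1.png')[280:420,360:520];t=cv2.imread('pics/t1.png')[195:305,410:510]
a=cv2.resize(s,(480,420),interpolation=2);b=cv2.convertScaleAbs(cv2.resize(t,(320,352),interpolation=2),alpha=1.6)
c=np.zeros((420,800,3),np.uint8);c[:,:480]=a;c[:352,480:]=b;cv2.imwrite('pics/c1.png',c)"
```

```text
[ 529.54244513 -233.81341413   89.11964151] [7.44863720e-04 9.98114713e-01 6.13561144e-02 1.37559760e-03] [ 0.7017178  -0.6609866  -0.06841118]
```

View pics/c1.png

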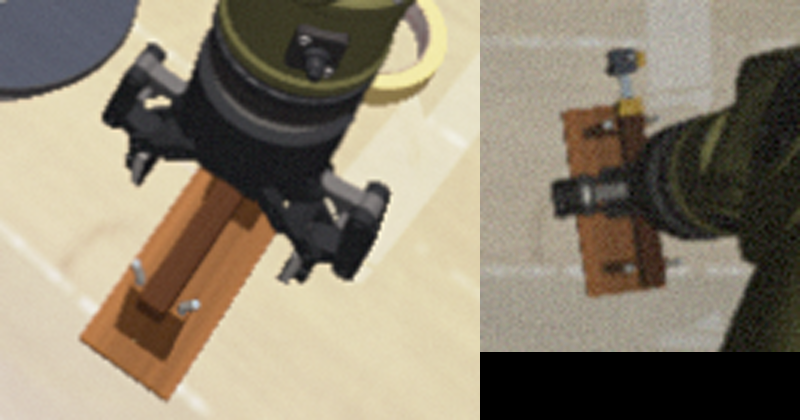

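The fingers straddle the handle between the posts. I'll lower 4 mm and close.

Request:
carry_out --commands '[-1, 1, -4, 0, 0, -1, 1, -4, 0, 0.5, -1, 1, -4, 0, 1, -1, 1, -4, 0, 1, -1, 1, -4, 0, 1]'

```text
time: 2.7
ee_pos: [527.5, -232.0, 83.6]
tcp_rot: [0.0, 0.998, 0.062, 0.0]
force: [-0.6, 0.0, 0.5]
grip_width: 14.3
finger_force: 107.2
```

Request:
carry_out --commands '[0, 0, 0, 0, 1, 0, 0, 0, 0, 1, 0, 0, 0, 0, 1, 0, 0, 0, 0, 1, 0, 0, 0, 0, 1]'

```text
time: 3.32
ee_pos: [527.5, -232.0, 83.6]
tcp_rot: [0.0, 0.998, 0.062, 0.0]
force: [-0.2, 0.1, 5.4]
grip_width: 14.4
finger_force: 107.7
```

Request:
carry_out --commands '[0, 0, 15, 0, 1, 0, 0, 40, 0, 1, 0, 0, 80, 0, 1, 0, 0, 100, 0, 1, 0, 0, 100, 0, 1]'

```text
time: 3.95
ee_pos: [528.6, -232.5, 185.3]
tcp_rot: [0.001, 0.998, 0.062, 0.002]
force: [-0.2, 0.1, -1.1]
grip_width: 14.1
finger_force: 107.3
```

Request:
carry_out --commands '[-10, 40, 0, 0, 1, -20, 80, 0, 0, 1, -30, 120, 0, 0, 1, -41, 160, 0, 0, 1, -51, 185, 0, 0, 1]'

```text
time: 4.58
ee_pos: [474.7, -45.2, 181.9]
tcp_rot: [-0.0, 0.998, 0.062, -0.001]
force: [0.1, -0.0, -0.2]
grip_width: 14.1
finger_force: 107.6
```

Request:
carry_out --commands '[0, 0, -15, 0, 1, 0, 0, -30, 0, 1, 0, 0, -30, 0, 1, 0, 0, -30, 0, 1, 0, 0, -30, 0, 1]'

```text
time: 5.2
ee_pos: [476.8, -47.1, 153.7]
tcp_rot: [0.0, 0.998, 0.061, 0.0]
force: [0.2, -0.8, -1.5]
grip_width: 14.3
finger_force: 107.6
```

```bash
python3 -c "
from h import *
o=observe();print(o['ee_pos'],o['tcp_rot'],o['force'],o['torque'])
grab('scene','s2.png');grab('top','t2.png')
s=cv2.imread('pics/s2.png')[205:325,300:460];t=cv2.imread('pics/t2.png')[180:260,340:420]
a=cv2.resize(s,(480,360),interpolation=2);b=cv2.convertScaleAbs(cv2.resize(t,(320,320),interpolation=2),alpha=1.8)
c=np.zeros((360,800,3),np.uint8);c[:,:480]=a;c[:320,480:]=b;cv2.imwrite('pics/c2.png',c)"
```

```text
[476.75440146 -47.13229032 153.67525593] [4.14745737e-05 9.98113624e-01 6.13927092e-02 3.57779711e-04] [ 0.19345174 -0.76606339 -1.45299662] [0.045922   0.03261029 0.04693711]
```

View pics/c2.png

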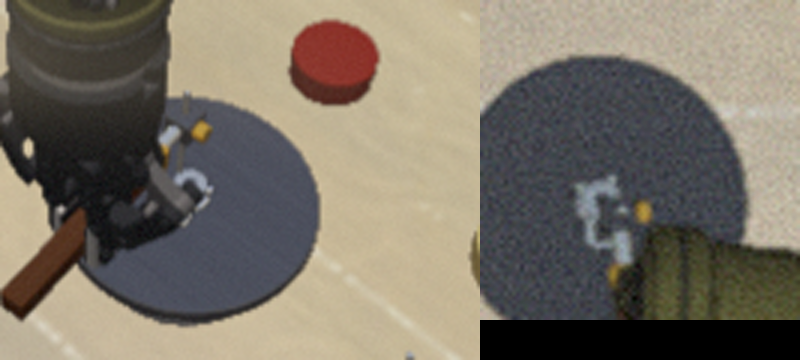

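The pick is held level above the disc, with the pin top near crop (187,95) and the pin running down to about (180,180). I'll enlarge this and overlay the predicted pin axis and loop target.

```bash
python3 -c "
from h import *
def ov(n,f,x0,y0,w,h,k,al):
    im=cv2.convertScaleAbs(cv2.resize(cv2.imread(f)[y0:y0+h,x0:x0+w],None,fx=k,fy=k,interpolation=2),alpha=al)
    P=[[568.1,-35.8,z] for z in range(100,190,10)]+[[584.8,-33.9,75],[567.9,-35.9,62],[561,-36.6,64]]
    for i,(u,v) in enumerate(proj(n,P)):
        cv2.circle(im,(int((u+.5-x0)*k),int((v+.5-y0)*k)),2,(0,0,255) if i<9 else (0,255,0),-1)
    return im
a=ov('scene','pics/s2.png',340,225,40,60,10,1.3);b=ov('top','pics/t2.png',355,200,40,60,10,1.9)
cv2.imwrite('pics/c3.png',np.hstack([a,b]))
print(proj('scene',[[568.1,-35.8,z] for z in (100,150,180)]))"
```

```text
[[359.27954175 264.3121599 ]
 [361.04231445 247.64183349]
 [362.18540495 236.8005775 ]]
```

View pics/c3.png

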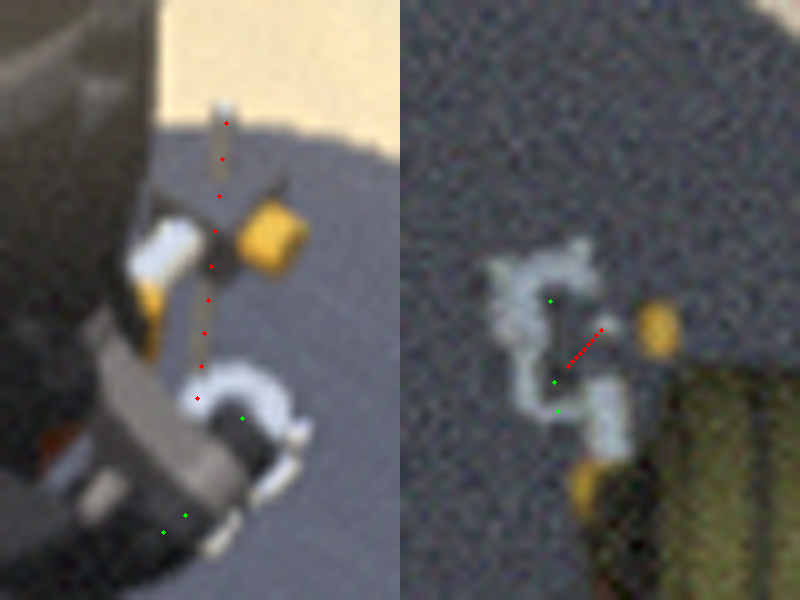

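The overlay puts the pin axis within about 0.5 mm of the prediction. The pin top sits about 31 mm above the handle centre, so the tip is near 48–50 mm below it. In the top view the loop centre lies about 1.3 mm further towards -y than my target, so I'll shift and then lower to just above the wire.

Request:
carry_out --commands '[0, -1.3, -8, 0, 1, 0, -1.3, -18, 0, 1, 0, -1.3, -28, 0, 1, 0, -1.3, -32, 0, 1, 0, -1.3, -34, 0, 1]'

```text
time: 5.92
ee_pos: [476.1, -48.2, 118.8]
tcp_rot: [-0.0, 0.998, 0.062, -0.0]
force: [0.5, 0.4, -1.0]
grip_width: 14.3
finger_force: 107.6
```

Request:
carry_out --commands '[0, 0, 0, 0, 1, 0, 0, 0, 0, 1, 0, 0, 0, 0, 1, 0, 0, 0, 0, 1, 0, 0, 0, 0, 1]'

```text
time: 6.55
ee_pos: [476.4, -48.3, 119.4]
tcp_rot: [0.0, 0.998, 0.062, 0.0]
force: [-0.6, -0.8, -1.3]
grip_width: 13.8
finger_force: 107.6
```

```bash
python3 -c "
from h import *
o=observe();print(o['ee_pos'],o['tcp_rot'],o['force'],o['torque'])
grab('scene','s4.png');grab('top','t4.png')
p=o['ee_pos']
def ov(n,f,x0,y0,w,h,k,al):
    im=cv2.convertScaleAbs(cv2.resize(cv2.imread(f)[y0:y0+h,x0:x0+w],None,fx=k,fy=k,interpolation=2),alpha=al)
    P=[[p[0]+91.3,p[1]+11.3,p[2]+z] for z in (-49,-40,0,30)]+[[584.8,-33.9,75],[568,-37,62],[561,-37,64]]
    for i,(u,v) in enumerate(proj(n,P)):
        cv2.circle(im,(int((u+.5-x0)*k),int((v+.5-y0)*k)),2,(0,0,255) if i<4 else (0,255,0),-1)
    return im
a=ov('scene','pics/s4.png',335,230,40,60,10,1.3);b=ov('top','pics/t4.png',355,200,40,60,10,1.9)
cv2.imwrite('pics/c4.png',np.hstack([a,b]))"
```

```text
[476.4389785  -48.27437037 119.39184103] [1.47088936e-05 9.98105249e-01 6.15296975e-02 9.49273218e-05] [-0.59200439 -0.77103199 -1.33393442] [ 0.01087023  0.03950159 -0.0234861 ]
```

View pics/c4.png

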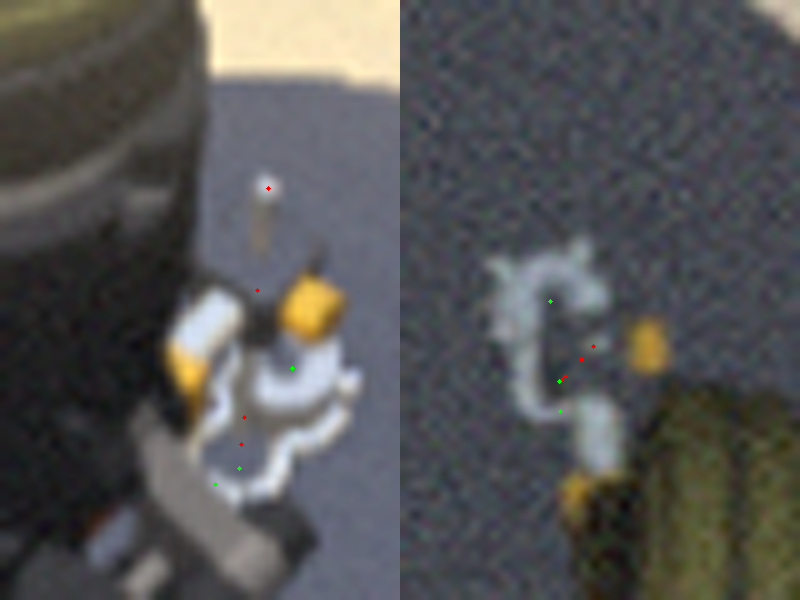

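The pin is over the loop interior. Observed bar is near (228,485) in the scene half and (560,413) in the top half, and the predicted tip lands between bar and head. I'll lower in small guarded steps.

Request:
carry_out --commands '[0.5, 0, -2, 0, 1, 0.5, 0, -3, 0, 1, 0.5, 0, -4, 0, 1, 0.5, 0, -5, 0, 1, 0.5, 0, -5, 0, 1]'

```text
time: 7.28
ee_pos: [476.8, -48.3, 114.2]
tcp_rot: [-0.0, 0.998, 0.062, -0.0]
force: [0.1, -0.7, -1.4]
grip_width: 14.4
finger_force: 107.6
```

Request:
carry_out --commands '[0, 0, -0.5, 0, 1, 0, 0, -1, 0, 1, 0, 0, -1, 0, 1, 0, 0, -1, 0, 1, 0, 0, -1, 0, 1]'

```text
time: 7.9
ee_pos: [476.9, -48.3, 113.3]
tcp_rot: [0.0, 0.998, 0.062, 0.0]
force: [0.3, -0.1, -0.5]
grip_width: 14.7
finger_force: 107.6
```

Request:
carry_out --commands '[0, 0, -0.5, 0, 1, 0, 0, -1, 0, 1, 0, 0, -1, 0, 1, 0, 0, -1, 0, 1, 0, 0, -1, 0, 1]'

```text
time: 8.52
ee_pos: [476.9, -48.2, 112.3]
tcp_rot: [-0.0, 0.998, 0.062, -0.0]
force: [-0.6, 0.6, -1.5]
grip_width: 14.0
finger_force: 107.6
```

Request:
carry_out --commands '[0, 0, -0.5, 0, 1, 0, 0, -1, 0, 1, 0, 0, -1, 0, 1, 0, 0, -1, 0, 1, 0, 0, -1, 0, 1]'

```text
time: 9.15
ee_pos: [476.9, -48.3, 111.3]
tcp_rot: [0.0, 0.998, 0.062, 0.0]
force: [-0.4, -0.0, -1.9]
grip_width: 14.4
finger_force: 107.6
```

Request:
carry_out --commands '[0, 0, -0.5, 0, 1, 0, 0, -1, 0, 1, 0, 0, -1, 0, 1, 0, 0, -1, 0, 1, 0, 0, -1, 0, 1]'

```text
time: 9.78
ee_pos: [476.9, -48.3, 110.3]
tcp_rot: [-0.0, 0.998, 0.062, -0.0]
force: [-0.1, -0.1, -1.0]
grip_width: 14.3
finger_force: 107.6
```

Request:
carry_out --commands '[0, 0, -0.5, 0, 1, 0, 0, -1, 0, 1, 0, 0, -1, 0, 1, 0, 0, -1, 0, 1, 0, 0, -1, 0, 1]'

```text
time: 10.4
ee_pos: [476.9, -48.3, 109.3]
tcp_rot: [0.0, 0.998, 0.062, 0.0]
force: [-0.1, 0.0, -1.4]
grip_width: 14.3
finger_force: 107.6
```

Request:
carry_out --commands '[0, 0, -0.5, 0, 1, 0, 0, -1, 0, 1, 0, 0, -1, 0, 1, 0, 0, -1, 0, 1, 0, 0, -1, 0, 1]'

```text
time: 11.02
ee_pos: [476.9, -48.3, 108.4]
tcp_rot: [0.0, 0.998, 0.062, 0.0]
force: [-0.9, 0.5, 0.3]
grip_width: 14.2
finger_force: 107.7
```

Contact is about 1.6 N at handle height 108.4. The tip is at least 48 mm below the handle centre, so it stands on the disc inside the loop. I'll ease up slightly and pull along the clip's -x.

Request:
carry_out --commands '[0, 0, 0.8, 0, 1, -1, -0.1, 0.8, 0, 1, -2, -0.2, 0.8, 0, 1, -3, -0.4, 0.8, 0, 1, -4, -0.5, 0.8, 0, 1]'

```text
time: 11.65
ee_pos: [472.8, -48.8, 109.1]
tcp_rot: [-0.0, 0.998, 0.062, -0.0]
force: [-0.7, 0.5, -1.8]
grip_width: 14.4
finger_force: 107.6
```

Request:
carry_out --commands '[-0.5, 0, 0, 0, 1, -1, -0.1, 0, 0, 1, -1.5, -0.2, 0, 0, 1, -2, -0.3, 0, 0, 1, -2.5, -0.3, 0, 0, 1]'

```text
time: 12.28
ee_pos: [471.2, -49.0, 109.4]
tcp_rot: [-0.0, 0.998, 0.062, 0.001]
force: [2.9, -0.2, -0.7]
grip_width: 14.6
finger_force: 107.6
```

The hook is bearing on the bar at about 3 N. I'll continue the pull.

Request:
carry_out --commands '[-0.6, -0.1, 0, 0, 1, -1.2, -0.1, 0, 0, 1, -1.8, -0.2, 0, 0, 1, -2.4, -0.3, 0, 0, 1, -3, -0.4, 0, 0, 1]'

```text
time: 12.9
ee_pos: [469.2, -49.4, 109.7]
tcp_rot: [-0.0, 0.998, 0.062, 0.002]
force: [6.5, 1.0, -1.8]
grip_width: 14.2
finger_force: 107.6
```

Request:
carry_out --commands '[-0.6, -0.1, -0.3, 0, 1, -1.2, -0.1, -0.5, 0, 1, -1.8, -0.2, -0.5, 0, 1, -2.4, -0.3, -0.5, 0, 1, -3, -0.4, -0.5, 0, 1]'

```text
time: 13.52
ee_pos: [467.5, -49.7, 109.6]
tcp_rot: [-0.0, 0.998, 0.062, 0.003]
force: [7.8, 1.0, -1.8]
grip_width: 14.5
finger_force: 107.6
```

Request:
carry_out --commands '[-0.6, -0.1, -0.2, 0, 1, -1.2, -0.1, -0.3, 0, 1, -1.8, -0.2, -0.3, 0, 1, -2.4, -0.3, -0.3, 0, 1, -3, -0.4, -0.3, 0, 1]'

```text
time: 14.15
ee_pos: [460.8, -50.3, 108.2]
tcp_rot: [-0.0, 0.998, 0.061, -0.0]
force: [0.0, 0.9, 0.1]
grip_width: 14.2
finger_force: 107.7
```

The clip has snapped out. I'll drag it about 32 mm further.

Request:
carry_out --commands '[-2, -0.2, 0.6, 0, 1, -5, -0.6, 0.6, 0, 1, -9, -1.1, 0.6, 0, 1, -13, -1.6, 0.6, 0, 1, -16, -2, 0.6, 0, 1]'

```text
time: 14.78
ee_pos: [444.7, -52.3, 108.8]
tcp_rot: [-0.0, 0.998, 0.062, -0.0]
force: [0.9, -0.3, -0.5]
grip_width: 14.4
finger_force: 107.7
```

Request:
carry_out --commands '[-4, -0.5, 0, 0, 1, -8, -1, 0, 0, 1, -12, -1.5, 0, 0, 1, -15, -1.8, 0, 0, 1, -16, -2, 0, 0, 1]'

```text
time: 15.4
ee_pos: [429.1, -54.3, 108.9]
tcp_rot: [-0.0, 0.998, 0.061, -0.0]
force: [-0.3, 0.6, -1.6]
grip_width: 14.0
finger_force: 107.6
```

```bash
python3 -c "
from h import *
o=observe();print(o['ee_pos'],o['tcp_rot'],o['force'],o['torque'])
grab('scene','s5.png');grab('top','t5.png')
s=cv2.imread('pics/s5.png')[225:325,300:420];t=cv2.imread('pics/t5.png')[195:275,330:410]
a=cv2.resize(s,(480,400),interpolation=2);b=cv2.convertScaleAbs(cv2.resize(t,(320,320),interpolation=2),alpha=1.8)
c=np.zeros((400,800,3),np.uint8);c[:,:480]=a;c[:320,480:]=b;cv2.imwrite('pics/c5.png',c)"
```

```text
[429.08122558 -54.27583239 108.90172486] [-3.23113693e-05  9.98108086e-01  6.14836641e-02 -7.97220786e-05] [-0.28047869  0.5779664  -1.56547057] [ 0.04757359 -0.09828706 -0.00965949]
```

View pics/c5.png

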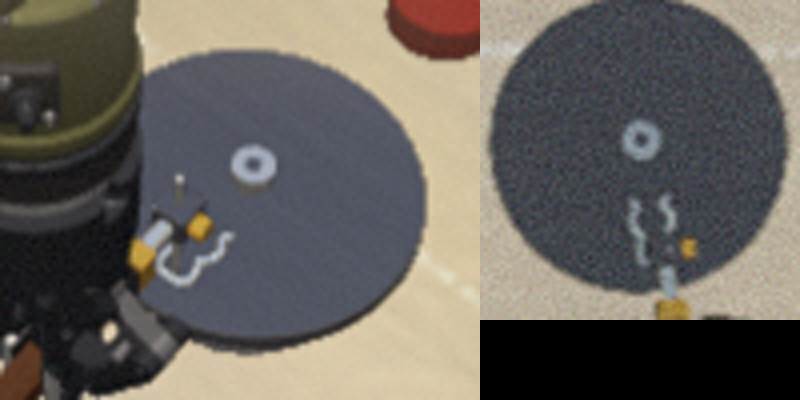

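Clip lies flat and clear, about 42 mm from the spindle, with the pin inside its loop. I'll unload the bar, lift straight up, and return the pick.

Request:
carry_out --commands '[1.5, 0.2, 0, 0, 1, 1.5, 0.2, 2, 0, 1, 1.5, 0.2, 8, 0, 1, 1.5, 0.2, 25, 0, 1, 1.5, 0.2, 60, 0, 1]'

```text
time: 16.12
ee_pos: [429.6, -53.9, 168.8]
tcp_rot: [-0.0, 0.998, 0.062, -0.002]
force: [0.2, 0.9, -0.6]
grip_width: 14.2
finger_force: 107.6
```

Request:
carry_out --commands '[10, -18, 14, 0, 1, 30, -55, 16, 0, 1, 55, -100, 16, 0, 1, 80, -145, 16, 0, 1, 97, -178, 16, 0, 1]'

```text
time: 16.75
ee_pos: [529.1, -234.2, 185.2]
tcp_rot: [0.0, 0.998, 0.061, 0.001]
force: [-0.2, 0.3, -0.8]
grip_width: 14.2
finger_force: 107.7
```

Request:
carry_out --commands '[0, 0, -10, 0, 1, 0, 0, -30, 0, 1, 0, 0, -50, 0, 1, 0, 0, -60, 0, 1, 0, 0, -60, 0, 1]'

```text
time: 17.38
ee_pos: [527.0, -231.2, 124.3]
tcp_rot: [-0.001, 0.998, 0.062, -0.001]
force: [-0.1, 0.7, -0.9]
grip_width: 14.2
finger_force: 107.8
```

```bash
python3 -c "
from h import *
o=observe();print(o['ee_pos'],o['tcp_rot'],o['force'],o['torque'])
grab('scene','s6.png');grab('top','t6.png')
s=cv2.imread('pics/s6.png')[220:420,300:520];t=cv2.imread('pics/t6.png')[195:305,330:490]
a=cv2.resize(s,(440,400),interpolation=2);b=cv2.convertScaleAbs(cv2.resize(t,(360,248),interpolation=2),alpha=1.8)
c=np.zeros((400,800,3),np.uint8);c[:,:440]=a;c[:248,440:]=b;cv2.imwrite('pics/c6.png',c)"
```

```text
[ 526.96732358 -231.20690508  124.26110468] [-5.60160670e-04  9.98085820e-01  6.18342260e-02 -9.54780631e-04] [-0.09230732  0.69206934 -0.89239493] [0.03812804 0.03840483 0.03089367]
```

View pics/c6.png

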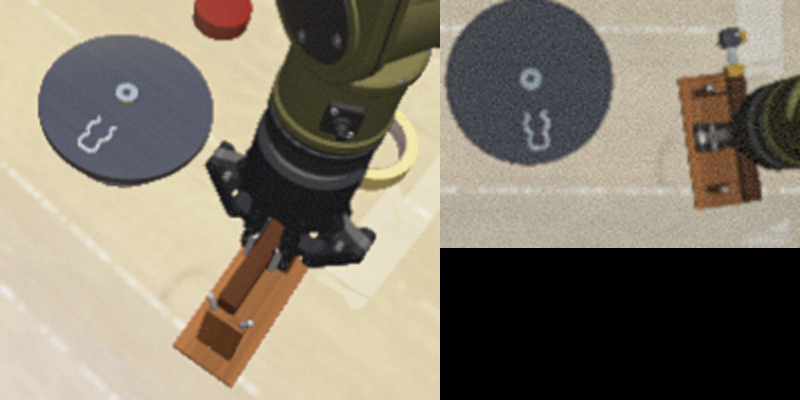

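The clip lies flat within the disc, at crop (95,133) and (537,130). The pick is aligned over its rest, so I'll lower it in.

Request:
carry_out --commands '[0, -0.5, -12, 0, 1, 0, -0.5, -22, 0, 1, 0, -0.5, -30, 0, 1, 0, -0.5, -35, 0, 1, 0, -0.5, -37, 0, 1]'

```text
time: 18.1
ee_pos: [527.7, -232.5, 87.4]
tcp_rot: [-0.0, 0.998, 0.062, -0.0]
force: [-0.7, -0.4, -0.9]
grip_width: 14.0
finger_force: 107.8
```

Request:
carry_out --commands '[0, 0, -1, 0, 1, 0, 0, -2, 0, 1, 0, 0, -3, 0, 1, 0, 0, -3, 0, 1, 0, 0, -3, 0, 1]'

```text
time: 18.73
ee_pos: [527.9, -232.6, 85.0]
tcp_rot: [0.0, 0.998, 0.062, 0.0]
force: [-0.3, 0.1, -2.2]
grip_width: 14.3
finger_force: 107.8
```

Request:
carry_out --commands '[0, 0, -0.5, 0, 1, 0, 0, -1, 0, 1, 0, 0, -1.3, 0, 1, 0, 0, -1.3, 0, 1, 0, 0, -1.3, 0, 1]'

```text
time: 19.35
ee_pos: [527.9, -232.5, 83.6]
tcp_rot: [-0.0, 0.998, 0.062, 0.0]
force: [-0.3, -0.4, -0.9]
grip_width: 14.1
finger_force: 107.8
```

Request:
carry_out --commands '[0, 0, -0.4, 0, 1, 0, 0, -0.7, 0, 1, 0, 0, -0.7, 0, 1, 0, 0, -0.7, 0, 1, 0, 0, -0.7, 0, 1]'

```text
time: 19.98
ee_pos: [527.9, -232.6, 83.6]
tcp_rot: [0.0, 0.998, 0.062, 0.0]
force: [-1.5, 1.5, 5.3]
grip_width: 14.1
finger_force: 108.4
```

Seated (support force about 6 N). I'll open the fingers and retreat.

Request:
carry_out --commands '[0, 0, 0, 0, 0.7, 0, 0, 0, 0, 0.3, 0, 0, 0, 0, 0, 0, 0, 0, 0, 0, 0, 0, 0, 0, 0]'

```text
time: 20.6
ee_pos: [527.9, -232.6, 82.8]
tcp_rot: [-0.0, 0.998, 0.062, -0.0]
force: [0.3, -0.0, -0.4]
grip_width: 85.4
finger_force: 0.0
```

Request:
carry_out --commands '[0, 0, 0, 0, 0, 0, 0, 0, 0, 0, 0, 0, 10, 0, 0, 0, 0, 40, 0, 0, 0, 0, 90, 0, 0]'

```text
time: 21.22
ee_pos: [526.6, -232.0, 172.8]
tcp_rot: [-0.001, 0.998, 0.062, -0.002]
force: [0.0, -0.5, 0.7]
grip_width: 85.1
finger_force: 0.0
```

Request:
carry_out --commands '[-20, -15, 30, 0, 0, -60, -40, 60, 0, 0, -100, -70, 60, 0, 0, -140, -95, 60, 0, 0, -180, -120, 60, 0, 0]'

```text
time: 21.85
ee_pos: [346.7, -353.4, 233.9]
tcp_rot: [0.001, 0.998, 0.062, 0.001]
force: [0.5, -1.1, -0.2]
grip_width: 85.6
finger_force: 0.0
```

```bash
python3 -c "
from h import *
grab('scene','s7.png');grab('top','t7.png')
s=cv2.imread('pics/s7.png')[220:420,300:520];t=cv2.imread('pics/t7.png')[195:305,330:490]
a=cv2.resize(s,(440,400),interpolation=2);b=cv2.convertScaleAbs(cv2.resize(t,(360,248),interpolation=2),alpha=1.8)
c=np.zeros((400,800,3),np.uint8);c[:,:440]=a;c[:248,440:]=b;cv2.imwrite('pics/c7.png',c)"
```

```text
(no output)
```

View pics/c7.png

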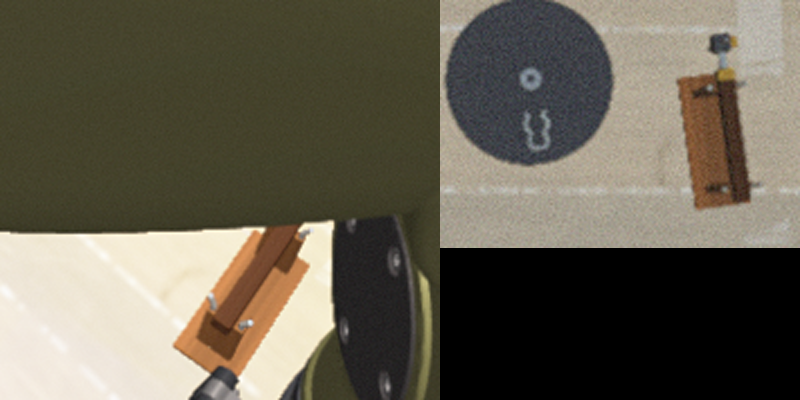

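The pick lies in its rest between the prongs, the clip is flat on the disc and clear of the spindle, and the arm is clear of everything. I'm handing in.

```bash
python3 -c "
from bench import finish_job
print(finish_job())"
```

```text
the job is handed in; nothing more can be done
None
```

The job is handed in, though no verdict came back: the clip was pried off with the pick and lies flat on the disc about 42 mm from the spindle, and the pick is back in its rest.

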